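# Draw three rollers from the separator's chute and tip them into the tray

### The job

Stand the hand scoop on the bench under the mouth of the screen separator's sloping chute, open end towards the machine, push the sprung plunger beside the chute fully home so that all three small nylon rollers run down into the scoop, and let the plunger spring back. Then tip the three rollers out of the scoop into the rectangular steel tray and stand the empty scoop upright on the bench, clear of the tray. Leave the tray and everything else where it is.

Things in the scene. Friction and masses are not known exactly. Their poses are not given: they have to be found in the camera images.
- separator: Screen separator, fixed, standing differently each time; 240 mm wide (y), x = -65..+207 mm. Origin on the bench; -x is its front, towards the robot. A chute 40 mm wide (inside 30) descends along its centre line to -x at 35 degrees. The front below the chute is open back to x = -17 mm between two posts (y = +-116 mm). The bed at the back is 100 mm high, with a grey tablet shell clamped on it.
- rail_mid (a point): Middle of the separator's square clamp rail, 20 x 18 mm, along the separator's y between the posts: in its frame at (-47, 0, 221) mm, underside 212 mm up. It passes above and behind the plunger's cap: a tool pointing straight down cannot reach the cap, one tilted 35 degrees along the plunger's axis can. A hand crank (50 mm arm, turns freely) stands out from its -y end to y = -170 mm.
- chute_mouth (a point): Middle of the lower edge of the chute's floor, in the separator's frame at (-60, 0, 85) mm; axes as the separator's. Released rollers leave here to -x and land 10 to 80 mm further out. The chute's underside there is 80 mm above the bench; the gate's crossbar, when pushed, comes down to 50 mm at x = -25 mm.
- plunger_top (a point): Centre of the top face of the sprung plunger's round black cap (32 mm dia.), on the +y side of the chute; in the separator's frame at (-69, 50, 133) mm. The point's z is the plunger's axis pointing out of the cap, tilted 35 degrees from vertical towards the separator's -x; its y is the separator's y. Push along -z.
- gate (a joint): Travel of the plunger, 0 (out) to 0.022 m (fully home, hard stop). Spring: 3 N at the start, 8.5 N fully home; springs back when let go. It carries the gate blade across the chute, which sinks into the floor: the rollers run only beyond about 0.018 m, and all are out within about half a second.
- roller0: Small white nylon barrel roller 1 of 3, 20 mm dia., 26 mm long with round ends (along its y), 12 g; origin at its centre. The three start in the chute behind the gate.
- roller1: Small white nylon barrel roller 2 of 3, 20 mm dia., 26 mm long with round ends (along its y), 12 g; origin at its centre. The three start in the chute behind the gate.
- roller2: Small white nylon barrel roller 3 of 3, 20 mm dia., 26 mm long with round ends (along its y), 12 g; origin at its centre. The three start in the chute behind the gate.
- scoop: Aluminium hand scoop, about 160 g. Origin under the pan's centre, z up, x to its open end. Pan 110 mm long (x = -55..+55), 80 mm wide; walls 4 mm thick, sides 42 mm high, rear 52 mm; no wall at the +x end, where the floor's lip is 28 mm high; the floor slopes down 12 degrees to the rear so rollers stay in. A straight handle runs back to x = -145 mm.
- scoop_grip (a point): Point to grip on the scoop's black handle: in the scoop's frame at (-90, 0, 42) mm. The handle is 18 mm wide (y), 16 mm high (z 34..50 mm). Axes as the scoop's.
- tray: Rectangular open steel tray, 150 mm (x) by 130 mm (y), 45 mm high, walls 4 mm, 0.6 kg. Origin under its centre.
- tweezer_block: Bystander: brass tweezer block with slots, 60 x 40 x 38 mm, near the front of the separator. Origin under its centre.
- wedge: Bystander: blue opening wedge, 70 x 22 x 12 mm, near the front of the separator. Origin under its centre.
- nylon_roller: Bystander: large white nylon roller standing on end, 36 mm dia., 70 mm high. Origin under its centre.
- driver: Bystander: small screwdriver, 110 mm long, lying on the bench to the left.
- jar: Bystander: amber jar, 60 mm dia., 75 mm high, at the back left.
- cup: Bystander: white round cup, 70 mm dia., 70 mm high, at the back right.

How it is judged:
By the outcome, as a careful person would: the job done as asked, in the order asked, and still so for the second after the job is handed in, with the robot touching nothing.
It also fails if it takes over 72 s, if anything falls off the work surface, if the arm or the gripper's body presses on something with over 40 N, if the wrist force passes 120 N, or if a joint passes its speed limit or range.

### The arm

A 6-joint arm with a two-finger parallel gripper is mounted at the origin on the work surface. World frame = base frame: x ahead of the robot, y to its left, z up, the work surface at z = 0. Lengths are in m, angles in degrees, forces in N, time in s.
With the tool pointing down it reaches from about 0.325 to 0.9 m from the base axis. Payload 6.1 kg.
Tool frame: the origin (TCP) lies between the finger pads, 19 mm behind the fingertips; this is the grasp point; z points along the fingers, y is the line along which they close (so a half turn about z gives the same grasp; the last joint's range is limited). The gripper opens to 85 mm and grips with 20 to 120 N. Pads are 22 mm wide; open, the fingers measure 114 mm over their backs; the gripper's body (76 mm by 85 mm) begins 54 mm behind the grasp point. The pads swing forward as they close: fully open they stand 13 mm farther back than shut.
Start: joints at [66.228, 12.628, 87.462, -0, 79.91, -7.225], TCP at [0.178, 0.599, 0.25] pointing down, gripper open.
Joint ranges: [-170.65, 170.65], [-52.31, 119.04], [5.05, 147.46], [-71.25, 251.25], [11.57, 151.72], [-153.62, 153.62]. Speed limits (degrees/s): [147.25, 147.25, 172.46, 180, 180, 180].

### API

Orientations are given as [roll, pitch, yaw] about the fixed x, y, z axes, in that order (R = Rz(yaw) Ry(pitch) Rx(roll)).
In Python, from bench import manip gives the robot as it stands.
- The arm moves only by the tool step_arm, never from a script. Its arguments are lists of equal length, an entry for each row: "claw": the opening, from -1 (shut) to 1 (fully open); "travel": the shift along the tool's x, y, z scaled (see below), a list of three; "rotation": the turn, a rotation vector about the tool's x, y, z scaled (see below), a list of three. A call has 1 to 12 rows; each row shifts and turns the commanded pose from where the row before left it, along the tool's axes as they then stand; what a row does not reach is not made up. The controller multiplies each number of a shift by 250 mm and each number of a turn by 60 degrees. A row lasts 1/8 s, in which the tool goes at most 62.5 mm and 10.7 degrees, less where a joint would pass 70% of its speed; a pose out of reach is approached as far as the arm can. A call with a number of a shift or a turn outside -1 to 1 is refused whole. A call with a gripper value outside its range is refused whole. The fingers move at their own pace and stop on an object; "squeeze" is the grip in N (left out, the last holds). Time passes only in rows, so rows that do not move let the fingers close. It gives the time, the measured TCP pose, the force, the opening and the grip force at its end, in the units of the state.
- manip.get_state(): the state, without advancing time (a new reading comes with each control period).
- manip.read_camera(name): name is "side" or "top" or "wrist"; returns a dict with "frame" (384x512x3 uint8, red, green, blue), "z_map" (384x512 float32, m along the optical axis (not along the pixel's ray), 0 where there is no reading), "mtx" (3x3 intrinsics, pixels), "rvec" (rotation vector, rad) and "tvec" (3), from world to camera coordinates, as OpenCV has them. Camera axes: x right, y down, z forward; pixel columns grow to the right and rows downward; lengths in m; the calibration is good to about 2 mm. A picture is of the moment at which its call begins.
- manip.close_job(): hands the job in; it is judged then, once.
The state is a dict: "t": time; "q": joint angles; "qd": joint speeds; "tau": joint torques, N m; "tool_pos": TCP position; "tcp_rot": TCP orientation; "ft_force": force on the tool from outside, world axes, zero at the start; "moment": the same for the moment, N m; "gripper_width": opening from 0.0 (shut) to 1.0 (fully open); "grip_force": force on a finger pad.
Only numpy, scipy, OpenCV 4.12 (cv2) and the standard library are available. Lean on these libraries where they do the work, as an engineer would, in place of code of your own. Each camera call takes 0.05 s, during which the arm holds its last target. There are 200 camera calls.

## Working session

There is one attempt and no reset: what is moved stays moved. The work goes in short steps, Python scripts to look and compute and a tool call to move; the robot and the scene stay as the last step left them, time stands still between calls to the robot, and variables do not carry over. Pictures are saved under pics/ and viewed, at most 10 in all, crops included, and the job is handed in when it is done.

Besides the shell and the picture viewer there is one more tool, called after ">>>" as name(argument=value, ...), one argument or row to a line, values as JSON. step_arm: Moves the arm, as the interface text tells. Shifts and turns lie within -1 to 1; 1 stands for 250 mm of shift or 60 degrees of turn. Its arguments: {"type":"object","properties":{"claw":{"type":"array","items":{"type":"number"}},"travel":{"type":"array","items":{"type":"array","items":{"type":"number","minimum":-1,"maximum":1}}},"rotation":{"type":"array","items":{"type":"array","items":{"type":"number","minimum":-1,"maximum":1}}},"squeeze":{"type":"number"}},"required":["claw","travel","rotation"]}

```bash
mkdir -p pics; cat > h.py <<'E'
import numpy as np, cv2
from scipy.spatial.transform import Rotation as R
from bench import manip
def grab(n):
    c=manip.read_camera(n); np.savez(f'{n}.npz',**{k:np.asarray(v) for k,v in c.items()}); return c
def load(n): return dict(np.load(f'{n}.npz'))
def cloud(c):
    M=cv2.Rodrigues(np.array(c['rvec'],float).reshape(3))[0]; t=np.array(c['tvec'],float).reshape(3)
    v,u=np.mgrid[0:384,0:512]; z=c['z_map']; K=c['mtx']
    p=np.stack([(u-K[0,2])/K[0,0]*z,(v-K[1,2])/K[1,1]*z,z],-1)
    return (p-t)@M
E
python3 - <<'E'
from h import *
a=[]
for n in('top','side'):
    c=grab(n); cv2.imwrite(f'pics/{n}0.png',cv2.resize(c['frame'][:,:,::-1],(768,576),interpolation=cv2.INTER_CUBIC)); M=cv2.Rodrigues(np.array(c['rvec'],float))[0]; print(n,-M.T@np.array(c['tvec']).ravel(),M[2])
print(manip.get_state())
E
```

```text
top [ 0.44269514 -0.00710927  1.17958063] [ 0.11133843  0.00595658 -0.9937647 ]
side [ 0.16319788 -0.54286878  1.02300411] [ 0.38054308  0.48206954 -0.7891742 ]
{'t': 0.1, 'q': array([ 6.62281255e+01,  1.26711031e+01,  8.75192698e+01, -1.53709540e-03,
        7.99097652e+01, -7.22431968e+00]), 'qd': array([-0.00762806, -0.20854232, -0.10293789, -0.02382826,  0.04765359,
       -0.01363759]), 'tau': array([ 5.35694089e-04, -4.98239207e+01, -3.90548480e+01, -2.56781350e-04,
        5.70013071e-03,  2.06124014e-05]), 'tool_pos': array([0.17780432, 0.59864299, 0.24900394]), 'tcp_rot': array([-1.79900467e+02, -1.10919504e-02,  1.63452706e+02]), 'ft_force': array([0.27591421, 0.38529414, 0.3205198 ]), 'moment': array([-0.06214697,  0.01619117,  0.00835007]), 'grip_force': 0.0, 'gripper_width': 0.9996014771786277}
```

View pics/top0.png

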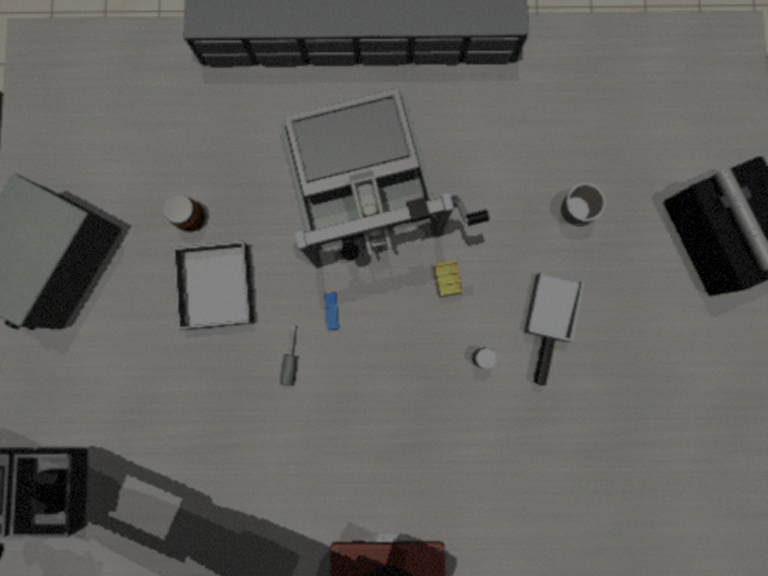

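View pics/side0.png

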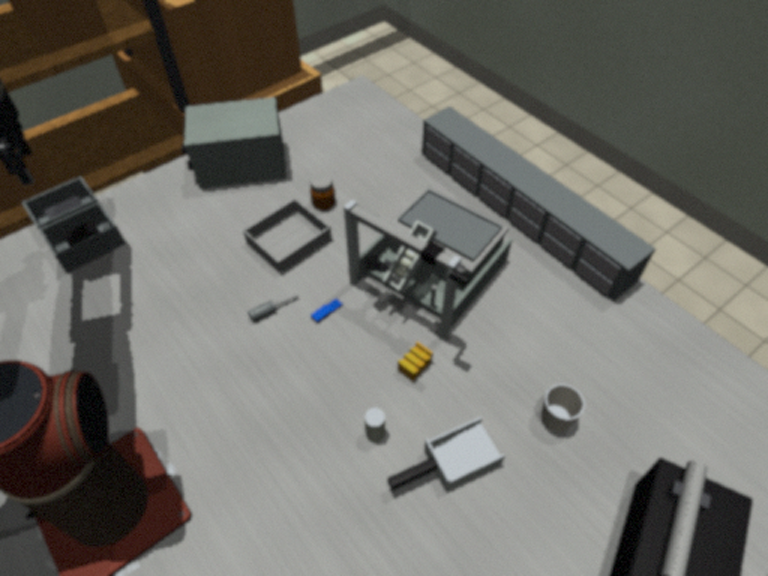

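The top view (scale 1.5) shows the separator's rail from (300,240) to (452,204), the plunger cap at (349,249), the scoop at (553,308) with its handle end at (541,383), and the tray at (215,285). The side view agrees. Next I measure them with the depth map.

```bash
cat > m.py <<'E'
from h import *
def box(c,P,u0,u1,v0,v1,z0,z1):
    s=(slice(int(v0/1.5),int(v1/1.5)),slice(int(u0/1.5),int(u1/1.5))); p=P[s].reshape(-1,3); return p[(p[:,2]>z0)&(p[:,2]<z1)]
def rect(p):
    (cx,cy),(w,h),a=cv2.minAreaRect((p[:,:2]*1000).astype(np.float32)); return np.round([cx,cy,w,h,a],1),len(p)
E
python3 - <<'E'
from m import *
c=load('top');P=cloud(c)
b=lambda *a:box(c,P,*a)
t=b(480,740,400,560,-.03,.03);print('bench z',np.median(t[:,2]))
r=b(290,465,190,260,.215,.245);print('rail',rect(r),np.median(r[:,2]))
q=b(265,290,80,260,.09,.25)
s=b(270,440,80,200,.085,.125);print('bed',rect(s))
k=b(335,362,232,262,.11,.16);print('cap',k.mean(0),rect(k),np.percentile(k[:,2],[5,50,95]))
o=b(515,590,262,390,.008,.07);print('scoop',rect(o))
hd=b(525,562,345,390,.03,.07);print('handle',rect(hd),np.percentile(hd[:,2],[5,50,95]))
pn=b(515,590,262,343,.008,.07);print('pan',rect(pn))
tr=b(165,262,232,335,.035,.06);print('tray',rect(tr))
for n,a in dict(block=(425,470,255,302,.01,.06),wedge=(318,345,288,336,.005,.03),nyl=(468,502,340,374,.05,.09),jar=(160,205,190,235,.06,.1),cup=(560,610,180,230,.05,.09),driver=(275,302,320,392,.005,.04)).items():
    p=b(*a);print(n,rect(p) if len(p)>3 else None)
E
```

```text
bench z -0.0013480631183485673
rail (array([646.8,   8. ,  40.4, 260.6,  11.1]), 1172) 0.23000178906706426
bed (array([815.4,  58.3, 151.5, 209.9,  13.8]), 4241)
cap [0.61338064 0.0588829  0.13157812] (array([616.2,  61.1,  37. ,  31. ,  40.1]), 127) [0.1234513  0.1322662  0.13883764]
scoop (array([ 481.2, -298. ,   81. ,  200. ,   76.5]), 1410)
handle (array([ 419.5, -282.8,   18.8,   73. ,   75.5]), 207) [0.0388865  0.04798147 0.05198871]
pan (array([ 518.8, -307. ,   81. ,  122.7,   76.5]), 1187)
tray (array([568.4, 317.8, 150.8, 131.8,   5.6]), 396)
block (array([ 578.3, -114.5,   60.4,   40. ,    9.8]), 339)
wedge (array([517.1, 101.7,  29.7,  75.3,  83.1]), 157)
nyl (array([ 431.6, -175.8,   34.8,   34.5,   50.2]), 159)
jar (array([702.2, 371.5,  50.9,  51.4,  29.1]), 325)
cup (array([ 710.1, -361.7,   67.6,   68.1,    1.7]), 233)
driver (array([439.3, 176.8,  24.9, 108.2,  83.6]), 231)
```

```bash
python3 - <<'E'
from m import *
for n in('top','side'):
    c=load(n);P=cloud(c).reshape(-1,3)
    p=P[(P[:,2]>.224)&(P[:,2]<.236)&(abs(P[:,0]-.65)<.07)&(abs(P[:,1]-.01)<.16)]
    vx,vy,x0,y0=cv2.fitLine((p[:,:2]*1000).astype(np.float32),cv2.DIST_HUBER,0,.01,.01).ravel()
    d=np.array([vx,vy])*np.sign(vy);s=(p[:,:2]*1000-[x0,y0])@d;e=(p[:,:2]*1000-[x0,y0])@[-d[1],d[0]]
    s=s[abs(e)<14]
    print(n,'yaw',np.degrees(np.arctan2(-d[0],d[1])),'s',np.percentile(s,[0,1,99,100]),'mid',[x0,y0]+d*(s.min()+s.max())/2,'w',np.percentile(e,[2,98]),len(p))
    # z of points and cap
    q=P[(P[:,2]>.115)&(P[:,2]<.15)&(abs(P[:,0]-.613)<.035)&(abs(P[:,1]-.059)<.035)]
    print('cap',q.mean(0),np.percentile(q,[3,97],axis=0).round(4).tolist())
    # bed/back: shell outline, corners of whole machine
    b=P[(P[:,2]>.08)&(P[:,2]<.2)&(P[:,0]>.66)&(P[:,0]<1)&(abs(P[:,1]-.05)<.17)]; print('bed',rect(b))
    o=P[(P[:,2]>.012)&(P[:,2]<.07)&(P[:,0]>.35)&(P[:,0]<.62)&(abs(P[:,1]+.3)<.1)];print('scoop',rect(o))
    o=o[(o[:,0]<.455)];print('handle',rect(o[o[:,2]>.042]))
    o=P[(P[:,2]>.035)&(P[:,2]<.055)&(abs(P[:,0]-.568)<.12)&(abs(P[:,1]-.318)<.1)];print('tray',rect(o))
c=load('top');cv2.imwrite('pics/crop1.png',cv2.resize(c['frame'][120:200,190:325,::-1],(800,474),interpolation=cv2.INTER_CUBIC))
E
```

```text
top yaw 14.145006 s [-131.27527762 -126.45652224  126.09841656  128.53013082] mid [645.15384546   7.74335091] w [-14.27348386  11.47068968] 1060
cap [0.61615579 0.05491234 0.13055203] [[0.6013, 0.0296, 0.1175], [0.6422, 0.0722, 0.1392]]
bed (array([762.3,  36.3, 265.9, 226.2,  14.1]), 4823)
scoop (array([ 481. , -297.9,   81. ,  199.7,   76.5]), 1242)
handle (array([ 419.5, -282.8,   18.8,   73. ,   75.5]), 190)
tray (array([591.5, 319.9, 197. , 131.9,   5.3]), 448)
side yaw 14.179756 s [-124.61264333 -120.670174    132.70358136  136.2484547 ] mid [641.81254944   5.81283692] w [-15.34345461  10.94381176] 662
cap [0.61561451 0.04987563 0.12962366] [[0.5989, 0.0266, 0.1167], [0.6447, 0.07, 0.1392]]
bed (array([830. ,  47.9, 339.9, 335.2,   0. ]), 2495)
scoop (array([ 478.3, -299.8,   82.3,  200. ,   77. ]), 1507)
handle (array([ 418.8, -285. ,   18.7,   77.3,   76.8]), 234)
tray (array([589.8, 318.9, 201.8, 135.5,   5.4]), 383)
```

View pics/crop1.png

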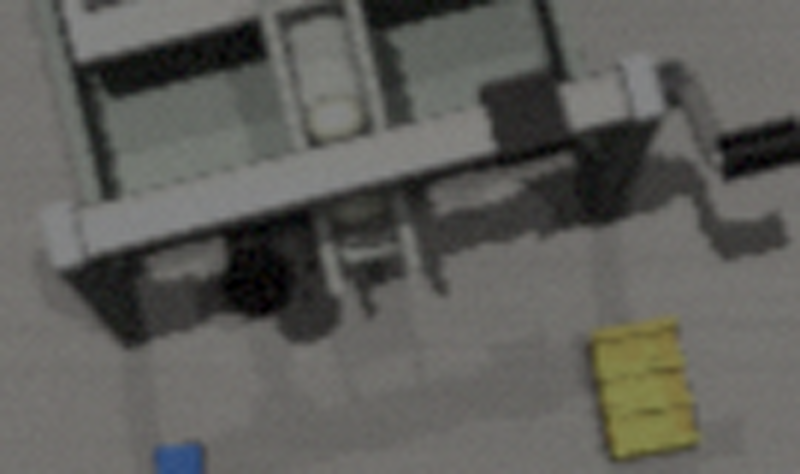

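The crop (5.93x) shows the cap centre at about (258,282), the chute's side walls ending at (333,290) and (412,268), the rail's end caps at (60,238) and (645,85). I check the separator pose hypothesis against these.

```bash
python3 - <<'E'
from m import *
c=load('top')
M=cv2.Rodrigues(np.array(c['rvec'],float).reshape(3))[0]; t=np.array(c['tvec'],float).reshape(3);C=-M.T@t
def ray(u,v,z):
    d=M.T@np.linalg.inv(c['mtx'])@[u,v,1]; return C+d*(z-C[2])/d[2]
f=lambda u,v,z:(ray(190+u/5.926,120+v/5.926,z)*1000).round(1)
print('cap',f(258,282,.133)); print('walls',f(333,290,.09),f(412,268,.09),'railmid by front/back edge ends',f(60,238,.23),f(645,85,.23))
P=cloud(c)*1000
S=np.array([689,18.5]);a=np.radians(14.15);Rm=np.array([[np.cos(a),-np.sin(a)],[np.sin(a),np.cos(a)]])
for n,(p,z) in dict(cap=((-69,50),133),mouth=((-60,0),85),mouthL=((-60,20),90),mouthR=((-60,-20),90),rl=((-47,120),230),rr=((-47,-120),230)).items():
    w=S+Rm@p; q=cv2.projectPoints(np.array([[*w,z]])/1000,np.array(c['rvec'],float),np.array(c['tvec'],float),c['mtx'],None)[0].ravel(); print(n,w.round(1),((q-[190,120])*5.926).round(0))
for n,w in dict(block=(578.3,-114.5),wedge=(517,101.7),nyl=(431.6,-175.8)).items(): print(n,Rm.T@(np.array(w)-S))
E
```

```text
cap [611.5  58.4 133. ]
walls [614.6  27.8  90. ] [624.2  -7.3  90. ] railmid by front/back edge ends [613.8 129.1 230. ] [672.3 -98.7 230. ]
cap [609.9  50.1] [277. 286.]
mouth [630.8   3.8] [387. 255.]
mouthL [625.9  23.2] [343. 265.]
mouthR [635.7 -15.6] [430. 242.]
rl [614.1 123.4] [ 75. 237.]
rr [ 672.8 -109.3] [672.  84.]
block [-139.85460886 -101.90278888]
wedge [-146.44217742  122.72297532]
nyl [-297.08906895 -125.48041723]
```

```bash
cat > p.py <<'E'
from h import *
S=np.array([.6885,.0255]);SY=14.15
def sep(x,y,z):
    return np.r_[S+R.from_euler('z',SY,degrees=True).apply([x,y,0])[:2]/1000,z/1000]
def tool(yaw,tilt): # scoop-like frame yaw, forward tilt
    s,c=np.sin(np.radians(tilt)),np.cos(np.radians(tilt))
    return R.from_euler('z',yaw,degrees=True)*R.from_matrix(np.array([[c,0,s],[0,-1,0],[s,0,-c]]))
def cur():
    s=manip.get_state(); return np.array(s['tool_pos']),R.from_euler('xyz',s['tcp_rot'],degrees=True)
def plan(p0,r0,p1,r1,n,lab=''):
    d=r0.inv().apply(np.array(p1)-p0); w=(r0.inv()*r1).as_rotvec()/n
    A=sum(R.from_rotvec(w*k).as_matrix() for k in range(n)); t=np.linalg.solve(A,d)
    print(lab,n,'rows travel',(t/.25).round(4).tolist(),'rot',(np.degrees(w)/60).round(4).tolist(),'| mm/row %.1f deg/row %.1f'%(np.linalg.norm(t)*1e3,np.degrees(np.linalg.norm(w))))
    return np.array(p1),r1
E
python3 - <<'E'
from p import *
p,r=cur(); t=tool(-13.3,35); g=np.array([.4359,-.2885,.042])
p,r=plan(p,r,[.45,.20,.27],tool(0,20),12,'a')
p,r=plan(p,r,g-.12*t.apply([0,0,1]),t,12,'b')
p,r=plan(p,r,g,t,6,'c')
E
```

```text
a 12 rows travel [-0.1866, 0.135, -0.024] rot [-0.0395, 0.0059, 0.2239] | mm/row 57.9 deg/row 13.6
b 12 rows travel [-0.0291, 0.1594, 0.0348] rot [-0.0086, 0.0207, 0.0164] | mm/row 41.4 deg/row 1.7
c 6 rows travel [-0.0, -0.0, 0.08] rot [0.0, 0.0, 0.0] | mm/row 20.0 deg/row 0.0
```

```bash
sed -i 's/\[\[c,0,s\],\[0,-1,0\],\[s,0,-c\]\]/[[-c,0,s],[0,1,0],[-s,0,-c]]/' p.py
python3 - <<'E'
from p import *
p,r=cur(); t=tool(-13.3,35); g=np.array([.4359,-.2885,.042])
p,r=plan(p,r,[.45,.20,.27],tool(0,20),10,'a')
p,r=plan(p,r,g-.12*t.apply([0,0,1]),t,12,'b')
E
```

```text
a 10 rows travel [-0.1337, -0.1405, 0.0116] rot [-0.005, -0.0331, -0.0273] | mm/row 48.6 deg/row 2.6
b 12 rows travel [0.0291, -0.1594, 0.0348] rot [0.0086, -0.0207, 0.0164] | mm/row 41.4 deg/row 1.7
```

>>> step_arm(
  claw=[1, 1, 1, 1, 1, 1, 1, 1, 1, 1],
  travel=[
    [-0.134, -0.14, 0.012],
    [-0.134, -0.14, 0.012],
    [-0.134, -0.14, 0.012],
    [-0.134, -0.14, 0.012],
    [-0.134, -0.14, 0.012],
    [-0.134, -0.14, 0.012],
    [-0.134, -0.14, 0.012],
    [-0.134, -0.14, 0.012],
    [-0.134, -0.14, 0.012],
    [-0.134, -0.14, 0.012],
  ],
  rotation=[
    [-0.005, -0.033, -0.027],
    [-0.005, -0.033, -0.027],
    [-0.005, -0.033, -0.027],
    [-0.005, -0.033, -0.027],
    [-0.005, -0.033, -0.027],
    [-0.005, -0.033, -0.027],
    [-0.005, -0.033, -0.027],
    [-0.005, -0.033, -0.027],
    [-0.005, -0.033, -0.027],
    [-0.005, -0.033, -0.027],
  ],
)

```text
t: 1.35
tool_pos: [0.4513, 0.1999, 0.269]
tcp_rot: [179.9, 20.0, 179.9]
ft_force: [-0.3, 0.8, -0.6]
gripper_width: 0.999
grip_force: 0.0
```

>>> step_arm(
  claw=[1, 1, 1, 1, 1, 1, 1, 1, 1, 1, 1, 1],
  travel=[
    [0.029, -0.16, 0.035],
    [0.029, -0.16, 0.035],
    [0.029, -0.16, 0.035],
    [0.029, -0.16, 0.035],
    [0.029, -0.16, 0.035],
    [0.029, -0.16, 0.035],
    [0.029, -0.16, 0.035],
    [0.029, -0.16, 0.035],
    [0.029, -0.16, 0.035],
    [0.029, -0.16, 0.035],
    [0.029, -0.16, 0.035],
    [0.029, -0.16, 0.035],
  ],
  rotation=[
    [0.009, -0.021, 0.016],
    [0.009, -0.021, 0.016],
    [0.009, -0.021, 0.016],
    [0.009, -0.021, 0.016],
    [0.009, -0.021, 0.016],
    [0.009, -0.021, 0.016],
    [0.009, -0.021, 0.016],
    [0.009, -0.021, 0.016],
    [0.009, -0.021, 0.016],
    [0.009, -0.021, 0.016],
    [0.009, -0.021, 0.016],
    [0.009, -0.021, 0.016],
  ],
)

```text
t: 2.85
tool_pos: [0.3804, -0.2597, 0.1495]
tcp_rot: [-179.2, 33.7, 165.3]
ft_force: [0.1, -1.1, 0.2]
gripper_width: 1.0
grip_force: 0.0
```

```bash
python3 - <<'E'
from p import *
c=grab('wrist');cv2.imwrite('pics/w1.png',c['frame'][:,:,::-1])
s=manip.get_state();print(s['t'],s['q'].round(1),s['qd'].round(1))
P=cloud(c).reshape(-1,3);h=P[(P[:,2]>.038)&(P[:,2]<.06)&(abs(P[:,0]-.43)<.06)&(abs(P[:,1]+.288)<.05)]
print(len(h));
if len(h)>20: print(cv2.fitLine((h[:,:2]*1e3).astype(np.float32),cv2.DIST_HUBER,0,.01,.01).ravel(),np.percentile(h,[2,50,98],axis=0))
p,r=cur(); t=tool(-13.3,35); g=np.array([.4359,-.2885,.042]);print(p,r.as_euler('xyz',degrees=True),t.as_euler('xyz',degrees=True))
p,r=plan(p,r,g-.06*t.apply([0,0,1]),t,4,'b')
p,r=plan(p,r,g,t,5,'c')
E
```

```text
2.9 [ -60.1  -28.1  141.    32.2   46.  -153.5] [ 2.7 -2.7  0.4 -0.1  3.6 -0.5]
2667
[ 9.7161514e-01 -2.3656729e-01  4.2064413e+02 -2.8393994e+02] [[ 0.38246023 -0.33174995  0.03878377]
 [ 0.43794333 -0.28342644  0.0490505 ]
 [ 0.47795515 -0.2613342   0.05168281]]
[ 0.38111177 -0.26200758  0.15071697] [-178.94790579   33.75927753  165.43186852] [180.   35.  166.7]
b 4 rows travel [0.0127, -0.0121, 0.0636] rot [-0.0074, -0.0052, -0.0043] | mm/row 16.5 deg/row 0.6
c 5 rows travel [-0.0, 0.0, 0.048] rot [0.0, 0.0, 0.0] | mm/row 12.0 deg/row 0.0
```

View pics/w1.png

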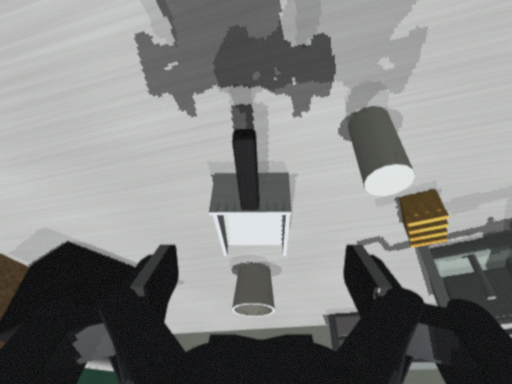

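The wrist view shows the handle at (245,165) centred between the fingers, so the measurement is good; but joint 6 is at its limit, so I turn the gripper half round and use less tilt.

```bash
sed -i 's/\[\[-c,0,s\],\[0,1,0\],\[-s,0,-c\]\]/[[c,0,s],[0,-1,0],[s,0,-c]]/' p.py
python3 - <<'E'
from p import *
p,r=cur(); t=tool(-13.4,15); g=np.array([.4359,-.2875,.042])
pre=g-.1*t.apply([0,0,1])
m=t*R.from_euler('z',-90,degrees=True)
p,r=plan(p,r,pre+[-.01,0.005,.03],m,10,'a')
p,r=plan(p,r,pre,t,9,'b')
p,r=plan(p,r,g,t,6,'c')
E
```

```text
a 10 rows travel [-0.0122, 0.0048, -0.0023] rot [0.0225, 0.0264, 0.1465] | mm/row 3.3 deg/row 9.0
b 9 rows travel [-0.0001, 0.0018, 0.0141] rot [-0.0, -0.0, 0.1667] | mm/row 3.6 deg/row 10.0
c 6 rows travel [-0.0, -0.0, 0.0667] rot [0.0, 0.0, 0.0] | mm/row 16.7 deg/row 0.0
```

>>> step_arm(
  claw=[1, 1, 1, 1, 1, 1, 1, 1, 1, 1],
  travel=[
    [-0.012, 0.005, -0.002],
    [-0.012, 0.005, -0.002],
    [-0.012, 0.005, -0.002],
    [-0.012, 0.005, -0.002],
    [-0.012, 0.005, -0.002],
    [-0.012, 0.005, -0.002],
    [-0.012, 0.005, -0.002],
    [-0.012, 0.005, -0.002],
    [-0.012, 0.005, -0.002],
    [-0.012, 0.005, -0.002],
  ],
  rotation=[
    [0.0225, 0.0264, 0.1465],
    [0.0225, 0.0264, 0.1465],
    [0.0225, 0.0264, 0.1465],
    [0.0225, 0.0264, 0.1465],
    [0.0225, 0.0264, 0.1465],
    [0.0225, 0.0264, 0.1465],
    [0.0225, 0.0264, 0.1465],
    [0.0225, 0.0264, 0.1465],
    [0.0225, 0.0264, 0.1465],
    [0.0225, 0.0264, 0.1465],
  ],
)

```text
t: 4.15
tool_pos: [0.402, -0.2714, 0.1681]
tcp_rot: [165.1, -0.2, 76.8]
ft_force: [1.1, 0.1, -0.9]
gripper_width: 1.001
grip_force: 0.0
```

>>> step_arm(
  claw=[1, 1, 1, 1, 1, 1, 1, 1, 1],
  travel=[
    [0, 0.002, 0.014],
    [0, 0.002, 0.014],
    [0, 0.002, 0.014],
    [0, 0.002, 0.014],
    [0, 0.002, 0.014],
    [0, 0.002, 0.014],
    [0, 0.002, 0.014],
    [0, 0.002, 0.014],
    [0, 0.002, 0.014],
  ],
  rotation=[
    [0, 0, 0.1667],
    [0, 0, 0.1667],
    [0, 0, 0.1667],
    [0, 0, 0.1667],
    [0, 0, 0.1667],
    [0, 0, 0.1667],
    [0, 0, 0.1667],
    [0, 0, 0.1667],
    [0, 0, 0.1667],
  ],
)

```text
t: 5.28
tool_pos: [0.4122, -0.2764, 0.1382]
tcp_rot: [-179.8, -15.0, -13.3]
ft_force: [0.1, 0.1, -0.9]
gripper_width: 1.001
grip_force: 0.0
```

```bash
python3 - <<'E'
from p import *
c=grab('wrist')
s=manip.get_state();print(s['t'],s['q'].round(1),s['ft_force'])
P=cloud(c).reshape(-1,3);h=P[(P[:,2]>.042)&(P[:,2]<.056)&(abs(P[:,0]-.42)<.035)&(abs(P[:,1]+.288)<.03)]
print(len(h))
if len(h)>20: print(cv2.fitLine((h[:,:2]*1e3).astype(np.float32),cv2.DIST_HUBER,0,.01,.01).ravel())
p,r=cur(); t=tool(-13.4,15); g=np.array([.4359,-.2875,.042]);print(p,r.as_euler('xyz',degrees=True))
p,r=plan(p,r,g,t,8,'c')
E
```

```text
5.325 [-48.6  -8.7 123.3  10.8  53.7  49.6] [-1.00766705 -0.19176587 -1.14711478]
1969
[ 9.6619856e-01 -2.5779912e-01  4.2048953e+02 -2.8400577e+02]
[ 0.41201091 -0.27626341  0.13775814] [-179.70921978  -14.92563466  -13.73295328]
c 8 rows travel [0.0001, 0.0028, 0.0496] rot [-0.0004, 0.0002, -0.0007] | mm/row 12.4 deg/row 0.0
```

>>> step_arm(
  claw=[1, 1, 1, 1, 1, 1, 1, 1, -1, -1, -1, -1],
  travel=[
    [0, 0.003, 0.05],
    [0, 0.003, 0.05],
    [0, 0.003, 0.05],
    [0, 0.003, 0.05],
    [0, 0.003, 0.05],
    [0, 0.003, 0.05],
    [0, 0.003, 0.05],
    [0, 0.003, 0.05],
    [0, 0, 0],
    [0, 0, 0],
    [0, 0, 0],
    [0, 0, 0],
  ],
  rotation=[
    [0, 0, 0],
    [0, 0, 0],
    [0, 0, 0],
    [0, 0, 0],
    [0, 0, 0],
    [0, 0, 0],
    [0, 0, 0],
    [0, 0, 0],
    [0, 0, 0],
    [0, 0, 0],
    [0, 0, 0],
    [0, 0, 0],
  ],
  squeeze=80,
)

```text
t: 6.82
tool_pos: [0.4363, -0.289, 0.0426]
tcp_rot: [-180.0, -15.0, -13.0]
ft_force: [-1.7, 1.0, 4.7]
gripper_width: 0.198
grip_force: 77.9
```

>>> step_arm(
  claw=[-1, -1, -1, -1],
  travel=[
    [0, 0, 0],
    [0, 0, 0],
    [0, 0, 0],
    [0, 0, 0],
  ],
  rotation=[
    [0, 0, 0],
    [0, 0, 0],
    [0, 0, 0],
    [0, 0, 0],
  ],
)

```text
t: 7.32
tool_pos: [0.4364, -0.289, 0.0426]
tcp_rot: [-180.0, -15.0, -13.0]
ft_force: [-3.6, 2.3, 6.3]
gripper_width: 0.198
grip_force: 78.2
```

```bash
python3 - <<'E'
from p import *
p,r=cur(); t=tool(SY,15)
p,r=plan(p,r,p+[0,0,.11],r,4,'up')
p,r=plan(p,r,sep(-285,0,150),t,9,'swing')
p,r=plan(p,r,sep(-285,0,58),t,4,'down')
p,r=plan(p,r,sep(-195,0,58),t,6,'in')
E
```

```text
up 4 rows travel [0.0285, -0.0, -0.1062] rot [0.0, 0.0, 0.0] | mm/row 27.5 deg/row 0.0
swing 9 rows travel [-0.0126, -0.1096, -0.0021] rot [0.013, -0.0001, -0.0486] | mm/row 27.6 deg/row 3.0
down 4 rows travel [-0.0238, 0.0, 0.0889] rot [0.0, 0.0, 0.0] | mm/row 23.0 deg/row 0.0
in 6 rows travel [0.058, -0.0, 0.0155] rot [0.0, 0.0, 0.0] | mm/row 15.0 deg/row 0.0
```

>>> step_arm(
  claw=[-1, -1, -1, -1],
  travel=[
    [0.0285, 0, -0.106],
    [0.0285, 0, -0.106],
    [0.0285, 0, -0.106],
    [0.0285, 0, -0.106],
  ],
  rotation=[
    [0, 0, 0],
    [0, 0, 0],
    [0, 0, 0],
    [0, 0, 0],
  ],
)

```text
t: 7.82
tool_pos: [0.4358, -0.2885, 0.1521]
tcp_rot: [-179.9, -14.9, -13.0]
ft_force: [0.2, 0.5, -1.7]
gripper_width: 0.191
grip_force: 78.3
```

>>> step_arm(
  claw=[-1, -1, -1, -1, -1, -1, -1, -1, -1],
  travel=[
    [-0.0126, -0.1096, -0.002],
    [-0.0126, -0.1096, -0.002],
    [-0.0126, -0.1096, -0.002],
    [-0.0126, -0.1096, -0.002],
    [-0.0126, -0.1096, -0.002],
    [-0.0126, -0.1096, -0.002],
    [-0.0126, -0.1096, -0.002],
    [-0.0126, -0.1096, -0.002],
    [-0.0126, -0.1096, -0.002],
  ],
  rotation=[
    [0.013, 0, -0.0486],
    [0.013, 0, -0.0486],
    [0.013, 0, -0.0486],
    [0.013, 0, -0.0486],
    [0.013, 0, -0.0486],
    [0.013, 0, -0.0486],
    [0.013, 0, -0.0486],
    [0.013, 0, -0.0486],
    [0.013, 0, -0.0486],
  ],
)

```text
t: 8.95
tool_pos: [0.4113, -0.0432, 0.1485]
tcp_rot: [-179.9, -15.0, 14.2]
ft_force: [0.0, 1.0, -1.5]
gripper_width: 0.196
grip_force: 78.4
```

```bash
python3 - <<'E'
from p import *
c=grab('wrist');cv2.imwrite('pics/w2.png',c['frame'][:,:,::-1]);
s=manip.get_state();print(s['t'],s['q'].round(1),s['gripper_width'])
p,r=cur(); t=tool(SY,15);print(p,r.as_euler('xyz',degrees=True))
q,r=plan(p,r,sep(-285,0,58),t,4,'down')
q,r=plan(q,r,sep(-195,0,58),t,6,'in')
q,r=plan(q,r,sep(-195,0,42.5),t,2,'dn')
E
```

```text
9.0 [-24.1 -24.4 134.1  10.9  59.2  46.8] 0.1986637643458204
[ 0.40993648 -0.04077961  0.14770229] [-179.77804863  -14.90790433   14.36422407]
down 4 rows travel [-0.0219, 0.004, 0.087] rot [-0.0012, 0.0004, 0.0009] | mm/row 22.4 deg/row 0.1
in 6 rows travel [0.058, -0.0, 0.0155] rot [0.0, 0.0, 0.0] | mm/row 15.0 deg/row 0.0
dn 2 rows travel [-0.008, 0.0, 0.0299] rot [0.0, 0.0, 0.0] | mm/row 7.8 deg/row 0.0
```

View pics/w2.png

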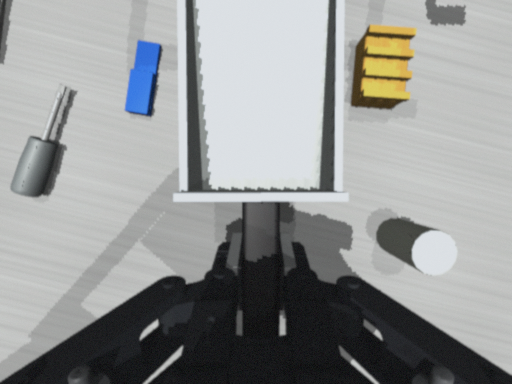

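The wrist view shows the scoop held straight (rear wall at row 195, cols 175–348), with the block at right and the wedge at left well clear.

>>> step_arm(
  claw=[-1, -1, -1, -1, -1, -1, -1, -1, -1, -1],
  travel=[
    [-0.022, 0.004, 0.087],
    [-0.022, 0.004, 0.087],
    [-0.022, 0.004, 0.087],
    [-0.022, 0.004, 0.087],
    [0.058, 0, 0.0155],
    [0.058, 0, 0.0155],
    [0.058, 0, 0.0155],
    [0.058, 0, 0.0155],
    [0.058, 0, 0.0155],
    [0.058, 0, 0.0155],
  ],
  rotation=[
    [0, 0, 0],
    [0, 0, 0],
    [0, 0, 0],
    [0, 0, 0],
    [0, 0, 0],
    [0, 0, 0],
    [0, 0, 0],
    [0, 0, 0],
    [0, 0, 0],
    [0, 0, 0],
  ],
)

```text
t: 10.25
tool_pos: [0.5024, -0.0254, 0.0592]
tcp_rot: [-180.0, -15.0, 14.1]
ft_force: [0.6, 1.0, -1.8]
gripper_width: 0.191
grip_force: 78.4
```

```bash
python3 - <<'E'
from p import *
a=grab('top');b=grab('side')
s=manip.get_state();print(s['t'],s['q'].round(1),s['ft_force'])
im=np.hstack([cv2.resize(a['frame'][110:260,180:320],(560,600)),cv2.resize(b['frame'][110:260,200:260],(240,600))])
im=np.hstack([cv2.resize(a['frame'][115:240,185:325],(400,357)),cv2.resize(b['frame'][120:245,200:340],(400,357))])
cv2.imwrite('pics/tb.png',im[:,:,::-1])
P=cloud(a).reshape(-1,3); Q=(R.from_euler('z',-SY,degrees=True).apply(P-[*S,0]))*1000
for z0 in (45,60): 
    q=Q[(Q[:,2]>z0)&(Q[:,2]<z0+13)&(abs(Q[:,1])<60)&(Q[:,0]>-200)&(Q[:,0]<-100)];print(z0,len(q),np.percentile(q,[1,50,99],axis=0).round(1).tolist())
p,r=cur(); t=tool(SY,15);print(p,r.as_euler('xyz',degrees=True))
q,r=plan(p,r,sep(-195,0,42.5),t,4,'dn')
E
```

```text
10.35 [-16.8   0.2 125.   11.5  42.3  51.4] [ 0.78309566  0.14302779 -2.1450215 ]
45 59 [[-178.2, -43.8, 45.6], [-132.4, -16.7, 55.8], [-101.9, 35.8, 57.8]]
60 105 [[-178.2, -43.6, 60.5], [-159.1, -4.2, 65.7], [-136.5, 34.9, 70.8]]
[ 0.50323131 -0.0254915   0.05967052] [-179.9996668   -15.08740669   14.17703439]
dn 4 rows travel [-0.0072, -0.0042, 0.0158] rot [-0.0, -0.0004, 0.0001] | mm/row 4.5 deg/row 0.0
```

View pics/tb.png

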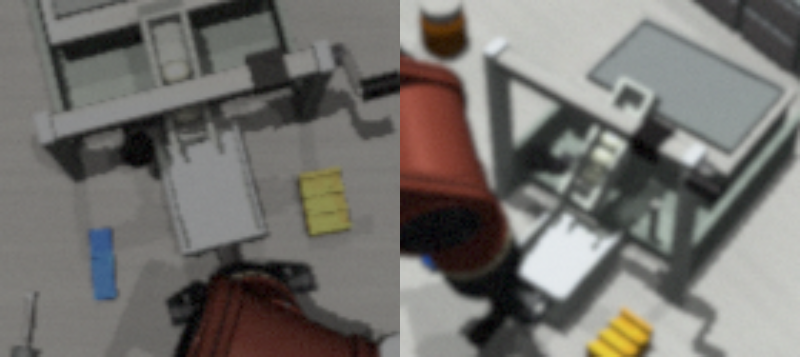

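The top crop (left) shows the scoop under the chute, about 4 mm to the −y side; the lowering move corrects that.

>>> step_arm(
  claw=[-1, -1, -1, -1, -1],
  travel=[
    [-0.007, -0.0042, 0.016],
    [-0.007, -0.0042, 0.016],
    [-0.007, -0.0042, 0.016],
    [-0.007, -0.0042, 0.0165],
    [0, 0, 0],
  ],
  rotation=[
    [0, 0, 0],
    [0, 0, 0],
    [0, 0, 0],
    [0, 0, 0],
    [0, 0, 0],
  ],
)

```text
t: 10.98
tool_pos: [0.4983, -0.0225, 0.0426]
tcp_rot: [-180.0, -15.1, 14.1]
ft_force: [-5.9, -0.8, 9.2]
gripper_width: 0.192
grip_force: 80.0
```

>>> step_arm(
  claw=[1, 1, 1, 1],
  travel=[
    [0, 0, 0],
    [0, 0, 0],
    [0, 0, 0],
    [0, 0, 0],
  ],
  rotation=[
    [0, 0, 0],
    [0, 0, 0],
    [0, 0, 0],
    [0, 0, 0],
  ],
)

```text
t: 11.48
tool_pos: [0.498, -0.0222, 0.0418]
tcp_rot: [-180.0, -15.0, 14.1]
ft_force: [0.3, -0.1, 0.4]
gripper_width: 0.997
grip_force: 0.0
```

```bash
python3 - <<'E'
from p import *
p,r=cur();print(p,r.as_euler('xyz',degrees=True)); z=r.apply([0,0,1])
p,r=plan(p,r,p-.12*z,r,5,'up')
T=tool(SY,35); cap=sep(-69,50,133); n=-T.apply([0,0,1])
# tip touches at TCP = cap + 19mm*n ; hover 60 mm
p,r=plan(p,r,cap+.119*n+[-.03,0,.0],T,7,'over')
p,r=plan(p,r,cap+.045*n,T,5,'near'); print('touch TCP',cap+.019*n,'home',cap-.003*n)
E
```

```text
[ 0.49800814 -0.02216604  0.04175209] [-179.95962073  -15.017275     14.12871279]
up 5 rows travel [-0.0, -0.0, -0.096] rot [0.0, 0.0, 0.0] | mm/row 24.0 deg/row 0.0
over 7 rows travel [0.0489, -0.0326, -0.0243] rot [-0.0001, 0.0476, -0.0001] | mm/row 15.9 deg/row 2.9
near 5 rows travel [0.0191, 0.0059, 0.0725] rot [0.0, 0.0, 0.0] | mm/row 18.8 deg/row 0.0
touch TCP [0.59880316 0.054451   0.14856389] home [0.61103898 0.05753578 0.13054254]
```

>>> step_arm(
  claw=[1, 1, 1, 1, 1, -1, -1, -1, -1, -1, -1, -1],
  travel=[
    [0, 0, -0.096],
    [0, 0, -0.096],
    [0, 0, -0.096],
    [0, 0, -0.096],
    [0, 0, -0.096],
    [0.049, -0.0326, -0.0243],
    [0.049, -0.0326, -0.0243],
    [0.049, -0.0326, -0.0243],
    [0.049, -0.0326, -0.0243],
    [0.049, -0.0326, -0.0243],
    [0.049, -0.0326, -0.0243],
    [0.049, -0.0326, -0.0243],
  ],
  rotation=[
    [0, 0, 0],
    [0, 0, 0],
    [0, 0, 0],
    [0, 0, 0],
    [0, 0, 0],
    [0, 0.0476, 0],
    [0, 0.0476, 0],
    [0, 0.0476, 0],
    [0, 0.0476, 0],
    [0, 0.0476, 0],
    [0, 0.0476, 0],
    [0, 0.0476, 0],
  ],
)

```text
t: 12.98
tool_pos: [0.5137, 0.041, 0.2315]
tcp_rot: [-180.0, -35.2, 14.1]
ft_force: [-0.1, -0.0, -0.2]
gripper_width: -0.002
grip_force: 0.0
```

```bash
python3 - <<'E'
from p import *
a=grab('top');b=grab('wrist');s=manip.get_state();print(s['t'],s['q'].round(1),s['gripper_width'])
P=cloud(a).reshape(-1,3); Q=(R.from_euler('z',-SY,degrees=True).apply(P-[*S,0]))*1000
for z0,z1 in ((36,57),(45,57),(8,34)):
    q=Q[(Q[:,2]>z0)&(Q[:,2]<z1)&(abs(Q[:,1])<60)&(Q[:,0]>-180)&(Q[:,0]<-75)];print(z0,len(q),np.percentile(q,[1,50,99],axis=0).round(1).tolist())
cv2.imwrite('pics/w3.png',np.hstack([cv2.resize(a['frame'][115:240,185:325],(400,357)),cv2.resize(b['frame'],(400,300))[:300] if 0 else cv2.copyMakeBorder(cv2.resize(b['frame'],(400,300)),0,57,0,0,0)])[:,:,::-1])
p,r=cur();print(p); T=tool(SY,35); cap=sep(-69,50,133); n=-T.apply([0,0,1])
p,r=plan(p,r,cap+.045*n,T,5,'near')
E
```

```text
13.075 [-14.  -27.4 131.8  22.3  45.9  50.4] 0.0032869603206701456
36 145 [[-172.5, -40.2, 36.5], [-141.3, -7.3, 42.1], [-76.8, 39.6, 54.8]]
45 54 [[-173.1, -38.7, 45.5], [-161.5, -5.1, 49.9], [-88.5, 36.6, 55.7]]
8 630 [[-162.2, -36.3, 8.1], [-108.4, -1.6, 15.4], [-75.6, 35.1, 29.8]]
[0.51365946 0.04109918 0.23191639]
near 5 rows travel [0.0178, 0.0063, 0.0732] rot [-0.0001, -0.0007, 0.0001] | mm/row 18.9 deg/row 0.0
```

View pics/w3.png

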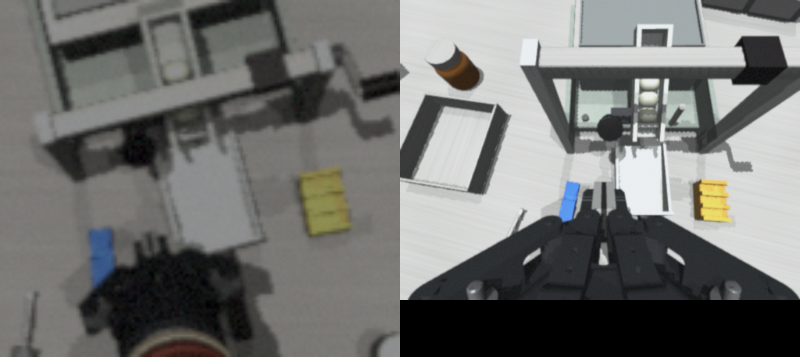

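Left: the scoop lies centred under the chute (measured sep y −40..+39, rear at −161). Right (wrist): cap at (611,127), chute mouth (648,135), fingers heading for the cap. I refine the cap from the wrist depth.

```bash
python3 - <<'E'
from p import *
b=load('wrist');P=cloud(b)
g=b['frame'].max(-1)[140:185,245:300]; m=(g<60).astype(np.uint8)
n,l,st,ce=cv2.connectedComponentsWithStats(m); i=1+st[1:,4].argmax(); print(st[i],ce[i]+[245,140])
p=P[140:185,245:300][l==i]; Q=(R.from_euler('z',-SY,degrees=True).apply(p-[*S,0]))*1000
ax=np.array([-np.sin(np.radians(35)),0,np.cos(np.radians(35))]);h=(Q-[-69,50,133])@ax
t=Q[abs(h-np.percentile(h,90))<3]; print(np.percentile(h,[10,50,90]),t.mean(0),np.percentile(t,[2,98],axis=0),len(t))
E
```

```text
[  0   7  51  34 970] [271.46391753 162.53917526]
[-46.21750609  -1.62706087  -0.62787832] [-67.75366212  50.33997224 132.12738849] [[-78.55401089  37.11688114 124.38345889]
 [-57.06965363  64.08065877 139.35154638]] 789
```

>>> step_arm(
  claw=[-1, -1, -1, -1, -1],
  travel=[
    [0.0185, 0.006, 0.073],
    [0.0185, 0.006, 0.073],
    [0.0185, 0.006, 0.073],
    [0.0185, 0.006, 0.073],
    [0.0185, 0.006, 0.073],
  ],
  rotation=[
    [0, 0, 0],
    [0, 0, 0],
    [0, 0, 0],
    [0, 0, 0],
    [0, 0, 0],
  ],
)

```text
t: 13.7
tool_pos: [0.5847, 0.0505, 0.1686]
tcp_rot: [-180.0, -35.0, 14.1]
ft_force: [0.4, -0.0, 0.2]
gripper_width: -0.004
grip_force: 0.0
```

```bash
python3 - <<'E'
from p import *
p,r=cur();print(p,manip.get_state()['q'].round(1)); T=tool(SY,35); cap=sep(-68.5,50,132.5); n=-T.apply([0,0,1])
q,r2=plan(p,r,cap+.021*n,T,3,'touch')
q,r2=plan(q,r2,cap-.003*n,T,4,'press')
E
```

```text
[0.58473923 0.05048349 0.16855732] [-10.2  -9.1 125.5  25.3  33.7  48.2]
touch 3 rows travel [0.0008, -0.0005, 0.0313] rot [-0.0001, 0.0001, -0.0002] | mm/row 7.8 deg/row 0.0
press 4 rows travel [0.0, 0.0, 0.024] rot [0.0, 0.0, 0.0] | mm/row 6.0 deg/row 0.0
```

>>> step_arm(
  claw=[-1, -1, -1, -1, -1, -1],
  travel=[
    [0, 0, 0.031],
    [0, 0, 0.031],
    [0, 0, 0.031],
    [0, 0, 0.024],
    [0, 0, 0.024],
    [0, 0, 0.024],
  ],
  rotation=[
    [0, 0, 0],
    [0, 0, 0],
    [0, 0, 0],
    [0, 0, 0],
    [0, 0, 0],
    [0, 0, 0],
  ],
)

```text
t: 14.45
tool_pos: [0.6074, 0.0564, 0.1354]
tcp_rot: [-180.0, -35.0, 14.1]
ft_force: [-4.5, -0.4, 5.0]
gripper_width: 0.004
grip_force: 3.1
```

>>> step_arm(
  claw=[-1, -1],
  travel=[
    [0, 0, 0.012],
    [0, 0, 0.012],
  ],
  rotation=[
    [0, 0, 0],
    [0, 0, 0],
  ],
)

```text
t: 14.7
tool_pos: [0.6107, 0.0572, 0.1305]
tcp_rot: [-180.0, -35.0, 14.1]
ft_force: [-5.7, -1.7, 4.4]
gripper_width: -0.002
grip_force: 3.8
```

>>> step_arm(
  claw=[-1, -1],
  travel=[
    [0, 0, 0.01],
    [0, 0, 0.008],
  ],
  rotation=[
    [0, 0, 0],
    [0, 0, 0],
  ],
)

```text
t: 14.95
tool_pos: [0.6125, 0.058, 0.1287]
tcp_rot: [-179.9, -35.0, 14.3]
ft_force: [-58.7, -11.4, 54.2]
gripper_width: 0.0
grip_force: 39.2
```

>>> step_arm(
  claw=[-1, -1],
  travel=[
    [0, 0, 0.004],
    [0, 0, 0],
  ],
  rotation=[
    [0, 0, 0],
    [0, 0, 0],
  ],
)

```text
t: 15.2
tool_pos: [0.6125, 0.058, 0.1287]
tcp_rot: [-180.0, -35.0, 14.3]
ft_force: [-57.6, -11.2, 51.9]
gripper_width: -0.002
grip_force: 38.0
```

The plunger is on its hard stop; I ease the force while holding it home.

>>> step_arm(
  claw=[-1, -1, -1, -1, -1],
  travel=[
    [0, 0, -0.01],
    [0, 0, 0],
    [0, 0, 0],
    [0, 0, 0],
    [0, 0, 0],
  ],
  rotation=[
    [0, 0, 0],
    [0, 0, 0],
    [0, 0, 0],
    [0, 0, 0],
    [0, 0, 0],
  ],
)

```text
t: 15.82
tool_pos: [0.6118, 0.0577, 0.1292]
tcp_rot: [-180.0, -35.0, 14.2]
ft_force: [-24.6, -5.9, 22.7]
gripper_width: 0.001
grip_force: 16.8
```

>>> step_arm(
  claw=[-1, -1, -1, -1, -1, -1, -1, -1],
  travel=[
    [0, 0, -0.03],
    [0, 0, -0.04],
    [0, 0, -0.05],
    [0, 0, -0.08],
    [0, 0, -0.08],
    [0, 0, -0.1],
    [0, 0, -0.1],
    [0, 0, -0.1],
  ],
  rotation=[
    [0, 0, 0],
    [0, 0, 0],
    [0, 0, 0],
    [0, 0, 0],
    [0, 0, 0],
    [0, 0, 0],
    [0, 0, 0],
    [0, 0, 0],
  ],
)

```text
t: 16.82
tool_pos: [0.5309, 0.0371, 0.2477]
tcp_rot: [-180.0, -35.0, 14.1]
ft_force: [-0.6, 0.5, 0.0]
gripper_width: 0.002
grip_force: 0.0
```

```bash
python3 - <<'E'
from p import *
a=grab('top');b=grab('wrist');s=manip.get_state();print(s['t'],s['q'].round(1),s['tool_pos'])
cv2.imwrite('pics/w4.png',np.hstack([cv2.resize(a['frame'][115:240,185:325],(400,357)),cv2.copyMakeBorder(cv2.resize(b['frame'],(400,300)),0,57,0,0,0)])[:,:,::-1])
E
```

```text
16.925 [-13.9 -25.1 128.3  21.7  46.8  51.2] [0.53226542 0.03667444 0.25010387]
```

View pics/w4.png

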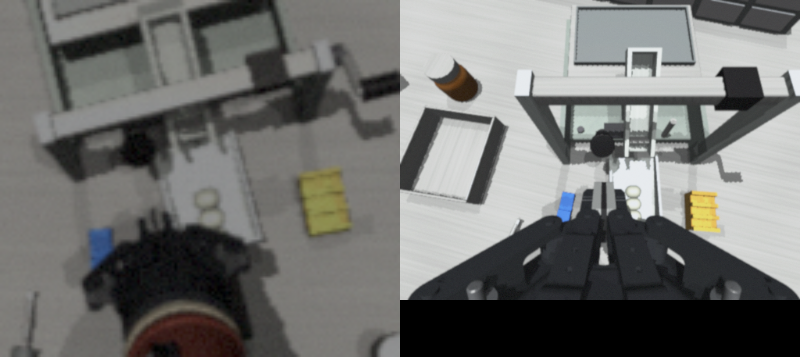

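The pictures show rollers in the scoop (left (207,198),(210,217); wrist view three at (633,190),(633,205),(633,216)), the chute empty, and the plunger out again. I go back to the scoop's handle.

```bash
python3 - <<'E'
from p import *
p,r=cur(); T=tool(SY,15); g=np.array([.498,-.0222,.042]); z=T.apply([0,0,1])
p,r=plan(p,r,g-.12*z,T,8,'pre')
p,r=plan(p,r,g,T,8,'down')
E
```

```text
pre 8 rows travel [-0.056, 0.0243, 0.0239] rot [0.0003, -0.0423, -0.0] | mm/row 16.4 deg/row 2.5
down 8 rows travel [-0.0, -0.0, 0.06] rot [0.0, 0.0, 0.0] | mm/row 15.0 deg/row 0.0
```

>>> step_arm(
  claw=[-1, -1, 1, 1, 1, 1, 1, 1, 1],
  travel=[
    [-0.056, 0.024, 0.024],
    [-0.056, 0.024, 0.024],
    [-0.056, 0.024, 0.024],
    [-0.056, 0.024, 0.024],
    [-0.056, 0.024, 0.024],
    [-0.056, 0.024, 0.024],
    [-0.056, 0.024, 0.024],
    [-0.056, 0.024, 0.024],
    [0, 0, 0],
  ],
  rotation=[
    [0, -0.0423, 0],
    [0, -0.0423, 0],
    [0, -0.0423, 0],
    [0, -0.0423, 0],
    [0, -0.0423, 0],
    [0, -0.0423, 0],
    [0, -0.0423, 0],
    [0, -0.0423, 0],
    [0, 0, 0],
  ],
)

```text
t: 18.05
tool_pos: [0.4661, -0.0289, 0.154]
tcp_rot: [-179.9, -14.6, 14.1]
ft_force: [0.9, 1.1, 0.2]
gripper_width: 0.998
grip_force: 0.0
```

```bash
python3 - <<'E'
from p import *
b=grab('wrist');cv2.imwrite('pics/w5.png',b['frame'][:,:,::-1])
p,r=cur(); T=tool(SY,15); g=np.array([.498,-.0222,.042]); print(p)
p,r=plan(p,r,g,T,8,'down')
E
```

```text
[ 0.46662099 -0.02866699  0.15455341]
down 8 rows travel [0.0011, 0.0007, 0.0585] rot [-0.0001, 0.0007, -0.0001] | mm/row 14.6 deg/row 0.0
```

View pics/w5.png

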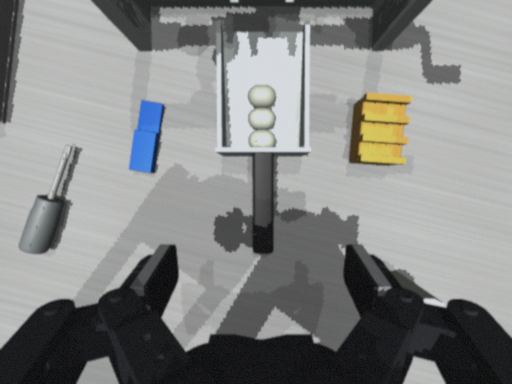

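All three rollers are in the scoop at (262,97), (262,119), (262,139); the handle (262,200) is centred between the fingers.

>>> step_arm(
  claw=[1, 1, 1, 1, 1, 1, 1, 1, -1, -1, -1, -1],
  travel=[
    [0.001, 0.0005, 0.0585],
    [0.001, 0.0005, 0.0585],
    [0.001, 0.0005, 0.0585],
    [0.001, 0.0005, 0.0585],
    [0.001, 0.0005, 0.0585],
    [0.001, 0.0005, 0.0585],
    [0.001, 0.0005, 0.0585],
    [0.001, 0.0005, 0.0585],
    [0, 0, 0],
    [0, 0, 0],
    [0, 0, 0],
    [0, 0, 0],
  ],
  rotation=[
    [0, 0, 0],
    [0, 0, 0],
    [0, 0, 0],
    [0, 0, 0],
    [0, 0, 0],
    [0, 0, 0],
    [0, 0, 0],
    [0, 0, 0],
    [0, 0, 0],
    [0, 0, 0],
    [0, 0, 0],
    [0, 0, 0],
  ],
  squeeze=90,
)

```text
t: 19.6
tool_pos: [0.4981, -0.0219, 0.043]
tcp_rot: [180.0, -14.8, 14.1]
ft_force: [-0.5, 0.8, 5.1]
gripper_width: 0.199
grip_force: 87.6
```

>>> step_arm(
  claw=[-1, -1, -1],
  travel=[
    [0, 0, 0],
    [0, 0, 0],
    [0, 0, 0],
  ],
  rotation=[
    [0, 0, 0],
    [0, 0, 0],
    [0, 0, 0],
  ],
)

```text
t: 19.98
tool_pos: [0.4981, -0.022, 0.043]
tcp_rot: [180.0, -14.8, 14.1]
ft_force: [-3.3, -1.8, 6.5]
gripper_width: 0.195
grip_force: 88.0
```

```bash
python3 - <<'E'
from p import *
p,r=cur(); print(p)
# scoop pose in tool
sR=R.from_euler('z',SY,degrees=True); so=p*[1,1,0]+sR.apply([.09,0,0])
rel_p=r.inv().apply(so-p); rel_R=r.inv()*sR
np.savez('rel.npz',p=rel_p,R=rel_R.as_matrix())
def tcp_for(o,yaw,nose): # scoop origin pose -> tool
    RS=R.from_euler('ZY',[yaw,nose],degrees=True); rt=RS*rel_R.inv(); return o-rt.apply(rel_p),rt
def lip(l,yaw,nose): 
    RS=R.from_euler('ZY',[yaw,nose],degrees=True); return tcp_for(np.array(l)-RS.apply([.055,0,.028]),yaw,nose)
tc=np.array([.5684,.3178]); Y=29; u=np.array([np.cos(np.radians(Y)),np.sin(np.radians(Y))])
q,r2=plan(p,r,p+[0,0,.012],r,3,'lift')
q,r2=plan(q,r2,q-sR.apply([.11,0,-.03]),r,8,'out')
q,r2=plan(q,r2,q+[0,0,.075],r,4,'up')
a=lip([*(tc-.02*u),.13],Y,-5); q,r2=plan(q,r2,*a,20,'swing'); print(a[0])
a=lip([*(tc-.02*u),.085],Y,5); q,r2=plan(q,r2,*a,6,'lower')
a=lip([*(tc-.015*u),.080],Y,30); q,r2=plan(q,r2,*a,8,'tip1')
a=lip([*(tc-.015*u),.075],Y,60); q,r2=plan(q,r2,*a,8,'tip2');print(a[0])
E
```

```text
[ 0.49814297 -0.0219602   0.04301773]
lift 3 rows travel [0.0041, 0.0, -0.0155] rot [0.0, 0.0, 0.0] | mm/row 4.0 deg/row 0.0
out 8 rows travel [-0.0494, 0.0, -0.0285] rot [0.0, 0.0, 0.0] | mm/row 14.3 deg/row 0.0
up 4 rows travel [0.0191, 0.0, -0.0725] rot [0.0, 0.0, 0.0] | mm/row 18.8 deg/row 0.0
swing 20 rows travel [0.0239, -0.0512, 0.0133] rot [0.0037, 0.0041, -0.0118] | mm/row 14.5 deg/row 0.8
[0.42342556 0.23743936 0.132323  ]
lower 6 rows travel [-0.0019, -0.0, 0.0132] rot [-0.0, -0.0278, -0.0] | mm/row 3.3 deg/row 1.7
tip1 8 rows travel [0.0146, -0.0, -0.027] rot [-0.0, -0.0521, -0.0] | mm/row 7.7 deg/row 3.1
tip2 8 rows travel [0.0158, 0.0, -0.033] rot [-0.0, -0.0625, -0.0] | mm/row 9.2 deg/row 3.7
[0.50324585 0.28168447 0.20808255]
```

>>> step_arm(
  claw=[-1, -1, -1, -1, -1, -1, -1, -1, -1, -1, -1],
  travel=[
    [0.004, 0, -0.0155],
    [0.004, 0, -0.0155],
    [0.004, 0, -0.0155],
    [-0.0494, 0, -0.0285],
    [-0.0494, 0, -0.0285],
    [-0.0494, 0, -0.0285],
    [-0.0494, 0, -0.0285],
    [-0.0494, 0, -0.0285],
    [-0.0494, 0, -0.0285],
    [-0.0494, 0, -0.0285],
    [-0.0494, 0, -0.0285],
  ],
  rotation=[
    [0, 0, 0],
    [0, 0, 0],
    [0, 0, 0],
    [0, 0, 0],
    [0, 0, 0],
    [0, 0, 0],
    [0, 0, 0],
    [0, 0, 0],
    [0, 0, 0],
    [0, 0, 0],
    [0, 0, 0],
  ],
)

```text
t: 21.35
tool_pos: [0.3904, -0.0487, 0.0844]
tcp_rot: [-180.0, -14.7, 14.1]
ft_force: [0.4, 0.0, -2.4]
gripper_width: 0.195
grip_force: 88.0
```

>>> step_arm(
  claw=[-1, -1, -1, -1],
  travel=[
    [0.019, 0, -0.0725],
    [0.019, 0, -0.0725],
    [0.019, 0, -0.0725],
    [0.019, 0, -0.0725],
  ],
  rotation=[
    [0, 0, 0],
    [0, 0, 0],
    [0, 0, 0],
    [0, 0, 0],
  ],
)

```text
t: 21.85
tool_pos: [0.3906, -0.0487, 0.1598]
tcp_rot: [-180.0, -14.7, 14.1]
ft_force: [0.6, -0.2, -2.1]
gripper_width: 0.192
grip_force: 87.9
```

```bash
cat >> p.py <<'E'
import os
if os.path.exists('rel.npz'):
    _f=np.load('rel.npz'); rel_p=_f['p']; rel_R=R.from_matrix(_f['R'])
def tcp_for(o,yaw,nose):
    RS=R.from_euler('ZY',[yaw,nose],degrees=True); rt=RS*rel_R.inv(); return np.array(o)-rt.apply(rel_p),rt
def lip(l,yaw,nose):
    RS=R.from_euler('ZY',[yaw,nose],degrees=True); return tcp_for(np.array(l)-RS.apply([.055,0,.028]),yaw,nose)
tc=np.array([.5684,.3178]); Y=29; u=np.array([np.cos(np.radians(Y)),np.sin(np.radians(Y))])
E
python3 - <<'E'
from p import *
p,r=cur(); s=manip.get_state();print(p,s['q'].round(1),s['t'])
a=lip([*(tc-.03*u),.13],Y,-5); plan(p,r,*a,22,'swing'); print(a[0])
E
```

```text
[ 0.39059173 -0.04865123  0.15979423] [-26.5 -29.  135.5  10.8  62.6  45.3] 21.85
swing 22 rows travel [0.0202, -0.0462, 0.0115] rot [0.0033, 0.0038, -0.0108] | mm/row 12.9 deg/row 0.7
[0.41467937 0.23259126 0.132323  ]
```

>>> step_arm(
  claw=[-1, -1, -1, -1, -1, -1, -1, -1, -1, -1, -1],
  travel=[
    [0.0202, -0.0462, 0.0115],
    [0.0202, -0.0462, 0.0115],
    [0.0202, -0.0462, 0.0115],
    [0.0202, -0.0462, 0.0115],
    [0.0202, -0.0462, 0.0115],
    [0.0202, -0.0462, 0.0115],
    [0.0202, -0.0462, 0.0115],
    [0.0202, -0.0462, 0.0115],
    [0.0202, -0.0462, 0.0115],
    [0.0202, -0.0462, 0.0115],
    [0.0202, -0.0462, 0.0115],
  ],
  rotation=[
    [0.0033, 0.0038, -0.0108],
    [0.0033, 0.0038, -0.0108],
    [0.0033, 0.0038, -0.0108],
    [0.0033, 0.0038, -0.0108],
    [0.0033, 0.0038, -0.0108],
    [0.0033, 0.0038, -0.0108],
    [0.0033, 0.0038, -0.0108],
    [0.0033, 0.0038, -0.0108],
    [0.0033, 0.0038, -0.0108],
    [0.0033, 0.0038, -0.0108],
    [0.0033, 0.0038, -0.0108],
  ],
)

```text
t: 23.22
tool_pos: [0.4118, 0.092, 0.1441]
tcp_rot: [-179.8, -17.2, 21.6]
ft_force: [0.4, 0.2, -2.0]
gripper_width: 0.191
grip_force: 88.1
```

>>> step_arm(
  claw=[-1, -1, -1, -1, -1, -1, -1, -1, -1, -1, -1],
  travel=[
    [0.0202, -0.0462, 0.0115],
    [0.0202, -0.0462, 0.0115],
    [0.0202, -0.0462, 0.0115],
    [0.0202, -0.0462, 0.0115],
    [0.0202, -0.0462, 0.0115],
    [0.0202, -0.0462, 0.0115],
    [0.0202, -0.0462, 0.0115],
    [0.0202, -0.0462, 0.0115],
    [0.0202, -0.0462, 0.0115],
    [0.0202, -0.0462, 0.0115],
    [0.0202, -0.0462, 0.0115],
  ],
  rotation=[
    [0.0033, 0.0038, -0.0108],
    [0.0033, 0.0038, -0.0108],
    [0.0033, 0.0038, -0.0108],
    [0.0033, 0.0038, -0.0108],
    [0.0033, 0.0038, -0.0108],
    [0.0033, 0.0038, -0.0108],
    [0.0033, 0.0038, -0.0108],
    [0.0033, 0.0038, -0.0108],
    [0.0033, 0.0038, -0.0108],
    [0.0033, 0.0038, -0.0108],
    [0.0033, 0.0038, -0.0108],
  ],
)

```text
t: 24.6
tool_pos: [0.4149, 0.2335, 0.1319]
tcp_rot: [180.0, -19.8, 29.1]
ft_force: [0.2, 0.6, -2.5]
gripper_width: 0.194
grip_force: 88.1
```

```bash
python3 - <<'E'
from p import *
b=grab('top');cv2.imwrite('pics/t6.png',cv2.resize(b['frame'][130:290,90:290,::-1],(800,600)))
p,r=cur(); s=manip.get_state();print(p,s['q'].round(1),s['t'])
for l,z,n,k,lab in((-.03,.085,4,6,'lower'),(-.03,.065,30,9,'tip1'),(-.03,.055,60,8,'tip2')):
    a=lip([*(tc+l*u),z],Y,n); p,r=plan(p,r,*a,k,lab)
E
```

```text
[0.41471499 0.23436896 0.13182994] [ 17.3 -16.  130.9   5.6  45.8  75. ] 24.65
lower 6 rows travel [-0.0032, 0.001, 0.0142] rot [-0.0001, -0.025, 0.0003] | mm/row 3.6 deg/row 1.5
tip1 9 rows travel [0.0112, -0.0, -0.0183] rot [-0.0, -0.0481, -0.0] | mm/row 5.4 deg/row 2.9
tip2 8 rows travel [0.017, -0.0, -0.0308] rot [-0.0, -0.0625, -0.0] | mm/row 8.8 deg/row 3.7
```

View pics/t6.png

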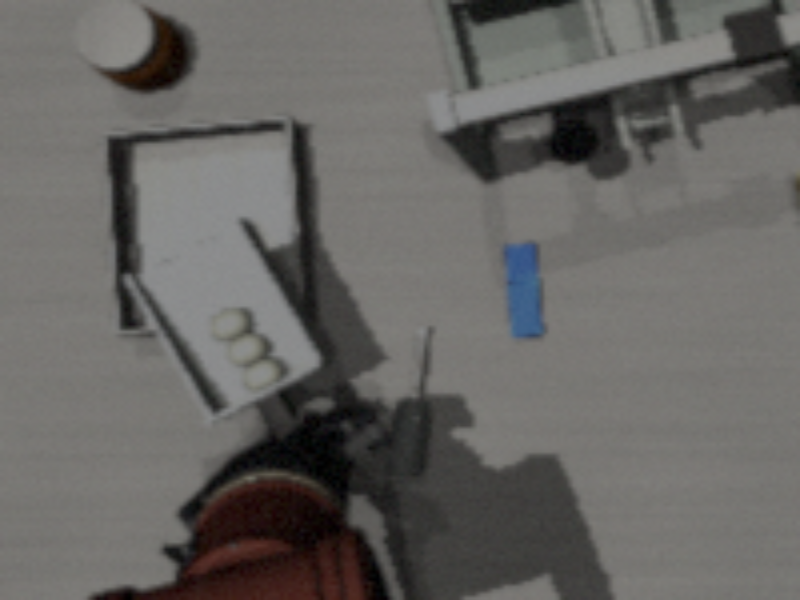

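The view shows the scoop with three rollers at (230,323),(248,348),(263,374), its lip over the tray's middle (190,250). Now I tip it, pausing on the way.

>>> step_arm(
  claw=[-1, -1, -1, -1, -1, -1],
  travel=[
    [-0.003, 0.001, 0.014],
    [-0.003, 0.001, 0.014],
    [-0.003, 0.001, 0.014],
    [-0.003, 0.001, 0.014],
    [-0.003, 0.001, 0.014],
    [-0.003, 0.001, 0.014],
  ],
  rotation=[
    [0, -0.025, 0],
    [0, -0.025, 0],
    [0, -0.025, 0],
    [0, -0.025, 0],
    [0, -0.025, 0],
    [0, -0.025, 0],
  ],
)

```text
t: 25.4
tool_pos: [0.417, 0.232, 0.1103]
tcp_rot: [180.0, -10.7, 29.0]
ft_force: [0.1, -0.5, -2.5]
gripper_width: 0.193
grip_force: 88.1
```

>>> step_arm(
  claw=[-1, -1, -1, -1, -1, -1, -1, -1, -1, -1, -1],
  travel=[
    [0.011, 0, -0.018],
    [0.011, 0, -0.018],
    [0.011, 0, -0.018],
    [0.011, 0, -0.018],
    [0.011, 0, -0.018],
    [0.011, 0, -0.018],
    [0.011, 0, -0.018],
    [0.011, 0, -0.018],
    [0.011, 0, -0.018],
    [0, 0, 0],
    [0, 0, 0],
  ],
  rotation=[
    [0, -0.048, 0],
    [0, -0.048, 0],
    [0, -0.048, 0],
    [0, -0.048, 0],
    [0, -0.048, 0],
    [0, -0.048, 0],
    [0, -0.048, 0],
    [0, -0.048, 0],
    [0, -0.048, 0],
    [0, 0, 0],
    [0, 0, 0],
  ],
)

```text
t: 26.78
tool_pos: [0.4386, 0.2442, 0.1499]
tcp_rot: [180.0, 15.2, 29.0]
ft_force: [-0.4, -0.9, -2.3]
gripper_width: 0.192
grip_force: 88.1
```

>>> step_arm(
  claw=[-1, -1, -1, -1, -1, -1, -1, -1, -1, -1],
  travel=[
    [0.017, 0, -0.031],
    [0.017, 0, -0.031],
    [0.017, 0, -0.031],
    [0.017, 0, -0.031],
    [0.017, 0, -0.031],
    [0.017, 0, -0.031],
    [0.017, 0, -0.031],
    [0.017, 0, -0.031],
    [0, 0, 0],
    [0, 0, 0],
  ],
  rotation=[
    [0, -0.0625, 0],
    [0, -0.0625, 0],
    [0, -0.0625, 0],
    [0, -0.0625, 0],
    [0, -0.0625, 0],
    [0, -0.0625, 0],
    [0, -0.0625, 0],
    [0, -0.0625, 0],
    [0, 0, 0],
    [0, 0, 0],
  ],
)

```text
t: 28.02
tool_pos: [0.4898, 0.2727, 0.1882]
tcp_rot: [180.0, 45.1, 29.0]
ft_force: [0.2, 0.6, -1.9]
gripper_width: 0.191
grip_force: 88.2
```

```bash
python3 - <<'E'
from p import *
b=grab('top')
P=cloud(b).reshape(-1,3); f=b['frame'].reshape(-1,3).astype(int)
s=manip.get_state();print(s['t'],s['q'].round(1),s['tool_pos'],s['tcp_rot'],s['ft_force'])
# retreat: lift away then place scoop flat
q,r=cur()
a=lip([*(tc-.05*u),.19],Y,30); p1,r1=plan(q,r,*a,8,'lift')
E
```

```text
28.075 [ 23.3  41.2  65.7  -4.6 117.9  83.8] [0.48982988 0.27264447 0.1886496 ] [179.96534734  45.08537933  29.02446388] [-1.08060454  0.43261536 -1.66614542]
lift 8 rows travel [-0.0565, -0.0007, -0.0165] rot [0.0001, 0.0622, 0.0001] | mm/row 14.7 deg/row 3.7
```

>>> step_arm(
  claw=[-1, -1, -1, -1, -1, -1, -1, -1],
  travel=[
    [-0.0565, 0, -0.0165],
    [-0.0565, 0, -0.0165],
    [-0.0565, 0, -0.0165],
    [-0.0565, 0, -0.0165],
    [-0.0565, 0, -0.0165],
    [-0.0565, 0, -0.0165],
    [-0.0565, 0, -0.0165],
    [-0.0565, 0, -0.0165],
  ],
  rotation=[
    [0, 0.062, 0],
    [0, 0.062, 0],
    [0, 0.062, 0],
    [0, 0.062, 0],
    [0, 0.062, 0],
    [0, 0.062, 0],
    [0, 0.062, 0],
    [0, 0.062, 0],
  ],
)

```text
t: 29.08
tool_pos: [0.4217, 0.2347, 0.2765]
tcp_rot: [179.9, 15.2, 29.0]
ft_force: [-0.7, -0.4, -0.7]
gripper_width: 0.191
grip_force: 88.1
```

```bash
python3 - <<'E'
from p import *
s=manip.get_state();print(s['t'],s['q'].round(1),s['tool_pos'],s['tcp_rot'])
q,r=cur()
p1,r1=plan(q,r,*tcp_for([.515,-.03,.11],0,0),14,'swing')
p1,r1=plan(p1,r1,*tcp_for([.515,-.03,.0],0,0),8,'down')
print(p1)
E
```

```text
29.075 [21.1  3.9 95.5 -2.1 95.6 82.2] [0.42168359 0.23468413 0.27652163] [179.93622442  15.1841678   29.01456211]
swing 14 rows travel [-0.0189, 0.0722, 0.0378] rot [0.0002, 0.0349, 0.035] | mm/row 20.9 deg/row 3.0
down 8 rows travel [-0.014, -0.0, 0.0532] rot [0.0, 0.0, 0.0] | mm/row 13.8 deg/row 0.0
[ 0.425      -0.03        0.04301773]
```

>>> step_arm(
  claw=[-1, -1, -1, -1, -1, -1, -1],
  travel=[
    [-0.019, 0.072, 0.038],
    [-0.019, 0.072, 0.038],
    [-0.019, 0.072, 0.038],
    [-0.019, 0.072, 0.038],
    [-0.019, 0.072, 0.038],
    [-0.019, 0.072, 0.038],
    [-0.019, 0.072, 0.038],
  ],
  rotation=[
    [0, 0.035, 0.035],
    [0, 0.035, 0.035],
    [0, 0.035, 0.035],
    [0, 0.035, 0.035],
    [0, 0.035, 0.035],
    [0, 0.035, 0.035],
    [0, 0.035, 0.035],
  ],
)

```text
t: 29.95
tool_pos: [0.4315, 0.1004, 0.218]
tcp_rot: [177.9, 0.2, 14.4]
ft_force: [-0.5, 0.0, -1.6]
gripper_width: 0.195
grip_force: 88.1
```

>>> step_arm(
  claw=[-1, -1, -1, -1, -1, -1, -1],
  travel=[
    [-0.019, 0.072, 0.038],
    [-0.019, 0.072, 0.038],
    [-0.019, 0.072, 0.038],
    [-0.019, 0.072, 0.038],
    [-0.019, 0.072, 0.038],
    [-0.019, 0.072, 0.038],
    [-0.019, 0.072, 0.038],
  ],
  rotation=[
    [0, 0.035, 0.035],
    [0, 0.035, 0.035],
    [0, 0.035, 0.035],
    [0, 0.035, 0.035],
    [0, 0.035, 0.035],
    [0, 0.035, 0.035],
    [0, 0.035, 0.035],
  ],
)

```text
t: 30.82
tool_pos: [0.4243, -0.0295, 0.1518]
tcp_rot: [179.8, -14.8, -0.0]
ft_force: [-0.5, -1.1, -1.1]
gripper_width: 0.193
grip_force: 88.1
```

```bash
cat > tray.py <<'E'
from m import *
b=grab('top');P=cloud(b)
m=((P[...,2]>.013)&(P[...,2]<.032))
T=R.from_euler('z',-5.4,degrees=True).apply(P.reshape(-1,3)-[.5684,.3178,0]).reshape(P.shape)*1000
ins=(abs(T[...,0])<66)&(abs(T[...,1])<56)
m=(m&ins).astype(np.uint8)
n,l,st,ce=cv2.connectedComponentsWithStats(m)
print('floor z',np.median(P[...,2][ins]))
for i in range(1,n):
    if st[i,4]>8: q=T[l==i]; print(st[i,4],q.mean(0).round(1),q.max(0).round(1),b['frame'][l==i].mean(0).round())
p=P.reshape(-1,3);o=p[(p[:,2]>.035)&(p[:,2]<.06)&(abs(p[:,0]-.56)<.1)&(abs(p[:,1]-.318)<.09)];print('tray',rect(o))
E
python3 tray.py; python3 - <<'E'
from p import *
q,r=cur(); print(q,r.as_euler('xyz',degrees=True))
p1,r1=plan(q,r,*tcp_for([.515,-.03,.0],0,0),8,'down')
# anything in the scoop? wrist cloud
c=grab('wrist'); P=cloud(c).reshape(-1,3); t=R.from_matrix(np.load('rel.npz')['R']); RS=r*t; o=q+r.apply(np.load('rel.npz')['p'])
L=RS.inv().apply(P-o)*1000; k=(abs(L[:,1])<33)&(L[:,0]>-48)&(L[:,0]<52); h=L[k,2]-(28-(55-L[k,0])*np.tan(np.radians(12))); print('height above pan floor pct',np.percentile(h,[1,25,50,75,99]).round(1),k.sum(), 'high',(h>9).sum())
E
```

```text
floor z 0.003446502639843951
55 [56.1 29.6 19.9] [65.8 41.8 26.1] [113. 113. 107.]
49 [20.  47.9 20.9] [31.9 55.5 27.9] [113. 113. 106.]
56 [  2.6 -18.4  20. ] [13.  -4.7 26.9] [117. 117. 111.]
tray (array([568.3, 317.8, 150.8, 131.3,   5.3]), 399)
[ 0.4228607  -0.03055822  0.14991729] [ 1.79740023e+02 -1.47329278e+01 -1.26502976e-01]
down 8 rows travel [-0.0126, -0.0004, 0.052] rot [0.0006, 0.0001, -0.0002] | mm/row 13.4 deg/row 0.0
height above pan floor pct [ -2.4  -1.2  -0.7  -0.2 175.4] 21673 high 744
```

Three rollers lie in the tray and the tray has not moved. I set the scoop down.

>>> step_arm(
  claw=[-1, -1, -1, -1, -1, -1, -1, -1, -1],
  travel=[
    [-0.013, 0, 0.052],
    [-0.013, 0, 0.052],
    [-0.013, 0, 0.052],
    [-0.013, 0, 0.052],
    [-0.013, 0, 0.052],
    [-0.013, 0, 0.052],
    [-0.013, 0, 0.052],
    [-0.013, 0, 0.051],
    [0, 0, 0],
  ],
  rotation=[
    [0, 0, 0],
    [0, 0, 0],
    [0, 0, 0],
    [0, 0, 0],
    [0, 0, 0],
    [0, 0, 0],
    [0, 0, 0],
    [0, 0, 0],
    [0, 0, 0],
  ],
)

```text
t: 32.05
tool_pos: [0.4261, -0.0294, 0.0441]
tcp_rot: [179.8, -14.6, 0.0]
ft_force: [-0.7, -0.0, -2.3]
gripper_width: 0.189
grip_force: 88.2
```

>>> step_arm(
  claw=[-1, -1],
  travel=[
    [-0.001, 0, 0.005],
    [0, 0, 0],
  ],
  rotation=[
    [0, 0, 0],
    [0, 0, 0],
  ],
)

```text
t: 32.3
tool_pos: [0.4265, -0.0294, 0.0439]
tcp_rot: [179.8, -14.7, 0.0]
ft_force: [0.3, -0.4, -2.7]
gripper_width: 0.193
grip_force: 88.3
```

>>> step_arm(
  claw=[1, 1, 1, 1, 1, 1, 1, 1, 1, 1],
  travel=[
    [0, 0, 0],
    [0, 0, 0],
    [0, 0, 0],
    [0, 0, 0],
    [0, 0, -0.06],
    [0, 0, -0.08],
    [0, 0, -0.1],
    [0, 0, -0.1],
    [0, 0, -0.1],
    [0, 0, 0],
  ],
  rotation=[
    [0, 0, 0],
    [0, 0, 0],
    [0, 0, 0],
    [0, 0, 0],
    [0, 0, 0],
    [0, 0, 0],
    [0, 0, 0],
    [0, 0, 0],
    [0, 0, 0],
    [0, 0, 0],
  ],
)

```text
t: 33.55
tool_pos: [0.3998, -0.0295, 0.1521]
tcp_rot: [179.7, -15.0, 0.0]
ft_force: [0.3, -0.1, -0.9]
gripper_width: 1.001
grip_force: 0.0
```

```bash
python3 tray.py; python3 - <<'E'
from m import *
c=grab('wrist');P=cloud(c).reshape(-1,3);s=manip.get_state();print(s['t'],s['tool_pos'],s['gripper_width'],s['ft_force'])
o=P[(P[:,2]>.008)&(P[:,2]<.07)&(P[:,0]>.34)&(P[:,0]<.6)&(abs(P[:,1]+.03)<.075)];print('scoop',rect(o))
for x in (.40,.42,.44):
    h=o[(abs(o[:,0]-x)<.006)&(abs(o[:,1]+.03)<.008)]; print(x,np.percentile(h[:,2],[50,95]) if len(h) else None)
for sgn in(-1,1):
    for x in(.48,.55):
        h=o[(abs(o[:,0]-x)<.01)&(abs(o[:,1]+.03-sgn*.038)<.006)]; print(x,sgn,np.percentile(h[:,2],95) if len(h) else None)
c=load('top');P=cloud(c);b=lambda *a:box(c,P,*a)
for n,a in dict(block=(425,470,255,302,.01,.06),wedge=(318,345,288,336,.005,.03),nyl=(468,502,340,374,.05,.09),driver=(275,302,320,392,.005,.04)).items():
    p=b(*a);print(n,rect(p) if len(p)>3 else None)
E
```

```text
floor z 0.0032795844844998707
54 [56.  29.6 20.3] [65.5 42.6 26.2] [114. 114. 107.]
47 [20.2 48.2 19.8] [31.3 55.4 24.5] [113. 113. 106.]
54 [  2.8 -18.3  20.5] [13.2 -5.5 27. ] [117. 118. 111.]
tray (array([568.4, 318.1, 150.6, 131.4,   5. ]), 389)
33.65 [ 0.39846941 -0.02898837  0.14965851] 0.9987959185788874 [ 0.55852015  0.15929165 -0.24189114]
scoop (array([485.9, -47.1, 114.4, 228.4,  89.5]), 14231)
0.4 [0.04931329 0.05048095]
0.42 [0.04925847 0.05038278]
0.44 [0.04926067 0.05034426]
0.48 -1 0.041955599932012026
0.55 -1 0.04198295896728049
0.48 1 0.04217523227611323
0.55 1 0.042095708064518546
block (array([ 578.2, -114.5,   59.9,   40.3,    9.7]), 337)
wedge (array([523.2, 101.3,  73.1,  22.7,   0.6]), 157)
nyl (array([ 432.2, -175.7,   35.3,   34.7,   43.5]), 157)
driver (array([437.7, 183.5, 109.8,  35.8,   1.8]), 236)
```

```bash
python3 - <<'E'
from m import *
c=load('top')
old=cv2.resize(cv2.imread('pics/top0.png')[:,:,::-1],(512,384),interpolation=cv2.INTER_AREA).astype(int); new=c['frame'].astype(int)
for f in(old,new):
    m=((f[...,2]-f[...,0])>50); m[:, :200]=0;m[:,240:]=0; v,u=np.nonzero(m); print('wedge',u.mean().round(2),v.mean().round(2),len(u))
d=abs(old-new).sum(-1); r=d[210:265,180:205]; print('driver region diff',np.percentile(r,[50,90,99]), 'tray rim',np.percentile(d[160:220,115:172],[50,90,99]),'bench',np.percentile(d[60:100,300:400],[50,90,99]))
for f in(old,new):
    g=f.mean(-1)[230:260,184:200]; m=g<85; v,u=np.nonzero(m); print('driver dark',u.mean().round(2),v.mean().round(2),len(u))
E
```

```text
wedge 220.46 207.14 162
wedge 220.44 207.07 166
driver region diff [19. 26. 32.] tray rim [ 19.    30.   174.62] bench [19. 26. 31.]
driver dark 8.81 15.74 170
driver dark 9.08 15.53 128
```

Nothing else moved. The rollers are in the tray and the scoop stands flat, so I hand the job in.

```bash
python3 -c "
from bench import manip
print(manip.close_job())"
```

```text
the job is handed in; nothing more can be done
None
```

The job is handed in, with no verdict returned: all three rollers are in the tray, the empty scoop stands flat on the bench clear of it, the plunger sprang back, and the checked objects (tray, block, wedge, large roller, driver) had not moved; at the plunger's hard stop the wrist force read about 80 N (limit 120 N), pressed through the fingertips.

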